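# Seat the burr ring of a coffee grinder

### The job

The coffee grinder has been cleaned and its burr ring put back carelessly, so that it rides on the locating pin instead of sitting down. With your fingertips, push the ring round by its tabs until the notch in its rim stands over the pin, then press the ring straight down until it is fully home, so that the hopper can go back on later. Do not lift the ring out or force it, and leave everything else where it stands.

Things in the scene. Friction and masses are not known exactly. Their poses are not given: they have to be found in the camera images.
- grinder: Round coffee grinder, 140 mm across its foot, aluminium body, hopper off, fixed to the worktop; the grey grounds drawer sticks out of its front (its -x). Origin: centre of its underside, z up. Its open top is a black collar, 112 mm across, level face 160 mm above the worktop. The collar's axis is the grinder's z axis
- pin (a point): Foot of the 6 mm steel locating pin, round-tipped, that stands 7.7 mm up from the collar's face, 46 mm from the axis, on the side of the grounds drawer. While the ring hides the pin from above, the grey pointer block on the collar's edge, just outside the pin (it juts to 68 mm from the axis), shows where it is
- burr_ring: Grey burr ring on top of the grinder: flange 100 mm across, 6 mm thick, 40 mm hole, a sleeve below in the collar, so it only turns about the grinder's axis (both ways, without end) and slides up and down. Origin: on the axis at the flange's underside, 168 mm above the worktop on the pin, 160 mm when home; z up, -x points through the notch, tabs on +y and -y. About 0.12 kg
- notch (a point): Point in the notch in the ring's rim, 46 mm from the axis, level with the flange's underside. The only notch, open outwards, about 12 mm wide and 11 mm deep; it passes the pin when within about 3 degrees. Aligned when straight above (or at) point pin
- tab_a (a point): Centre of the top of the finger tab on the ring's +y side: upright, 8 mm thick (along the ring's x), 26 mm long radially (23 to 49 mm from the axis), standing 17 mm above the flange's top; this point is 36 mm from the axis, 23 mm above the flange's underside. Pushing a tab's side with about 1.5 N turns the ring; it stays where it is left
- tab_b (a point): The same for the equal tab on the ring's -y side
- ring_seat (a joint): How far the ring has been pressed down from the height at which it rides on the pin: 0 there, 0.008 m fully home, negative if lifted. Its snug silicone seal holds it at any height: pressing it down takes about 6 N, anywhere on the flange, until it stops hard; off the notch the pin blocks it
- hopper: Clear funnel hopper of the grinder, 131 mm across, 102 mm high, standing on the worktop beside it; loose bystander, origin centre of underside
- brush: Small cleaning brush with wooden handle, 140 mm long, lying beside the grinder; loose bystander
- coffee_jar: Glass coffee jar with white lid, 84 mm across, 165 mm high, at the back; loose bystander
- mug_cream: Cream mug, 98 mm high, on the left; loose bystander
- mug_blue: Dark mug, 91 mm high, at the right front; loose bystander
- tumbler_1: Clear glass tumbler, 94 mm high, at the left back; loose bystander
- tea_box: Small dark tea box, 37 x 58 x 21 mm, on the left; loose bystander

How it is judged:
At the end, for the whole second after the job is handed in: The ring is home: pressed down at least 6.8 of its 8 mm, the notch within 5 mm of the pin and so over it, at rest, and let go (value of joint ring_seat above 0.0068 m and horizontal distance between notch and pin below 0.005 m and linear speed of burr_ring below 0.01 m/s); the robot touches nothing.
It fails at once if the burr ring is lifted more than 4 mm (value of joint ring_seat below -0.004 m).
It fails at once if the ring is forced: the fingers push on it with more than 60 N (contact force between the fingers and burr_ring above 60 N).
It fails at once if a bystander is moved more than 20 mm (distance of any of hopper, brush, coffee_jar, mug_cream, mug_blue, tumbler_1, tea_box from where it was at the start of the episode above 0.02 m).
It also fails if it takes over 64 s, if anything falls off the work surface, if the arm or the gripper's body presses on something with over 40 N, if the wrist force passes 120 N, or if a joint passes its speed limit or range.

### The arm

A 7-joint arm with a two-finger parallel gripper is mounted at the origin on a cart in front of the work surface, level with it; the furniture and walls round the work are solid. World frame = base frame: x ahead of the robot, y to its left, z up, the work surface at z = 0. Lengths are in m, angles in rad, forces in N, time in s.
With the tool pointing down it reaches from about 0.4 to 0.9 m from the base axis. Payload 5.5 kg.
Tool frame: the origin (TCP) lies midway between the tips of the shut fingers; the grasp point (between the pads) lies 19 mm behind it; z points along the fingers, y is the line along which they close (so a half turn about z gives the same grasp; the last joint's range is limited). The gripper opens to 92 mm and grips with 3 to 60 N. Pads are 19 mm wide; open, the fingers measure 130 mm over their backs; the gripper's body (75 mm by 190 mm) begins 47 mm behind the grasp point.
Start: joints at [1.48, 0.501, -0.427, 1.55, 0.221, 1.138, -0.21], TCP at [0.225, -0.61, 0.227] pointing down, gripper open.
Joint ranges: [-2.88, 2.88], [-0.31, 2.03], [-1.54, 1.56], [0.2, 2.42], [-1.41, 4.55], [0.19, 2.02], [-2.57, 2.57]. Speed limits (rad/s): [2.57, 2.57, 3.14, 3.14, 3.14, 3.14, 3.14].

### API

Orientations are given as a rotation vector (axis times angle).
In Python, from cell import ctrl gives the robot as it stands.
- The arm moves only by the shell command python3 -m jog 'ROWS' [OPENING]. ROWS is JSON, a list of rows, each an object with "offset": the shift along the tool's x, y, z in mm, a list of three; "delta_rot": the turn, a rotation vector about the tool's x, y, z in rad, a list of three. In form: [{"offset": [tx, ty, tz], "delta_rot": [rx, ry, rz]}, ...]. A call has 1 to 20 rows; each row shifts and turns the commanded pose from where the row before left it, along the tool's axes as they then stand; what a row does not reach is not made up. A row lasts 1/12 s, in which the tool goes at most 41.7 mm and 7.16 degrees, less where a joint would pass 70% of its speed; a pose out of reach is approached as far as the arm can. A call is refused whole if a number of a shift passes 41.7 or a number of a turn 0.125, either way. A call with a gripper value outside its range is refused whole. OPENING is the opening, from 0 (shut) to 1 (fully open), set as the call begins (- or left out, the last holds). The fingers move at their own pace and stop on an object; the grip force is fixed at half the most. Time passes only in rows, so rows that do not move let the fingers close. It gives the time, the measured TCP pose, the force, the opening and the grip force at its end, in the units of the state.
- ctrl.observe(): the state, without advancing time (a new reading comes with each control period).
- ctrl.capture(name): name is "side" or "top"; returns a dict with "frame" (384x512x3 uint8, blue, green, red), "z_map" (384x512 float32, m along the optical axis (not along the pixel's ray), 0 where there is no reading), "camera_matrix" (3x3 intrinsics, pixels), "k1" (the pictures are not rectified: a ray, as slopes to the right and down, at radius r is drawn at 1 + k1 r^2 times it, then the intrinsics apply), "extrinsics" (4x4, takes a point from world to camera coordinates). Camera axes: x right, y down, z forward; pixel columns grow to the right and rows downward; lengths in m; the calibration is good to about 2 mm. A picture is of the moment at which its call begins.
- ctrl.job_done(): hands the job in; it is judged then, once.
The state is a dict: "time_s": time; "qpos": joint angles; "qd": joint speeds; "effort": joint torques, N m; "ee_pos": TCP position; "ee_rot": TCP orientation; "contact_force": force on the tool from outside, world axes, zero at the start; "moment": the same for the moment, N m; "gripper_width": finger opening in m; "gripper_force": force on a finger pad.
Only numpy, scipy, OpenCV 4.12 (cv2) and the standard library are available. Lean on these libraries where they do the work, as an engineer would, in place of code of your own. Each camera call takes 0.05 s, during which the arm holds its last target. There are 200 camera calls.

## Working session

There is one attempt and no reset: what is moved stays moved. The work goes in short steps, Python scripts to look and compute and a shell command to move; the robot and the scene stay as the last step left them, time stands still between calls to the robot, and variables do not carry over. Pictures are saved under pics/ and viewed, at most 10 in all, crops included, and the job is handed in when it is done.

```bash
ls; mkdir -p pics; python3 - <<'E'
from cell import ctrl
import cv2,numpy as np
ims=[]
for n in("side","top"):
    c=ctrl.capture(n); np.savez(f"{n}0.npz",**c); ims.append(c["frame"]); print(n,c["camera_matrix"].tolist(),c["k1"],np.round(c["extrinsics"],3).tolist())
cv2.imwrite("pics/side0.png",ims[0]);cv2.imwrite("pics/top0.png",ims[1])
s=ctrl.observe();print(s)
E
```

```text
pics
side [[368.4932887694304, 0.0, 259.224038409414], [0.0, 368.4932887694304, 192.32300561897037], [0.0, 0.0, 1.0]] -0.08613508556131594 [[-0.973, -0.229, -0.021, 0.568], [-0.093, 0.475, -0.875, 0.104], [0.21, -0.85, -0.483, 1.214], [0.0, 0.0, 0.0, 1.0]]
top [[367.8390823799706, 0.0, 258.13026766294604], [0.0, 367.8390823799706, 191.1305937931227], [0.0, 0.0, 1.0]] -0.00011150152174436798 [[0.022, -1.0, -0.014, 0.139], [-0.989, -0.02, -0.146, 0.573], [0.146, 0.017, -0.989, 1.236], [0.0, 0.0, 0.0, 1.0]]
{'time_s': 0.1, 'qpos': array([ 1.48018167,  0.5017461 , -0.42681194,  1.5513073 ,  0.22081323,
        1.13830488, -0.21027736]), 'qd': array([-0.00093467,  0.00020452,  0.00037432, -0.00394137, -0.00140841,
        0.0027354 , -0.00082047]), 'effort': array([-1.06592261e-02, -5.67875755e+01, -5.83809480e+00, -2.79917175e+01,
       -6.89681154e-02,  2.40771897e-02,  2.46266563e-05]), 'ee_pos': array([ 0.22496036, -0.60917852,  0.22580336]), 'ee_rot': array([-3.09087476e+00, -5.52691116e-01,  3.90920155e-04]), 'contact_force': array([ 1.13294473, -0.48890525, -0.11403728]), 'moment': array([-0.00577504, -0.00244893,  0.01875942]), 'gripper_force': 0.0, 'gripper_width': 0.0917906228754646}
```

View pics/side0.png

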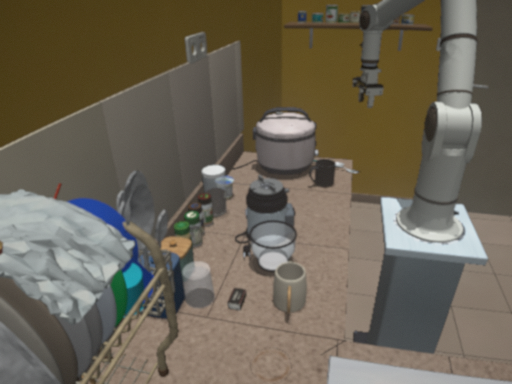

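View pics/top0.png

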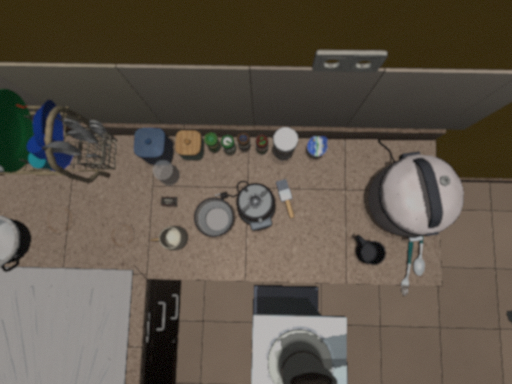

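Side view: the grinder is at about (267,205), with its ring and tabs at (268,187) and the hopper in front at (272,245). Top view: the ring is at about (256,202), the drawer or pointer at about (260,224), the hopper at (214,217) and the brush at (287,195). I'll enlarge the ring next and get 3D points.

```bash
cat > h.py <<'E'
import cv2,numpy as np
def rays(c,uv):
    K=c["camera_matrix"];k=float(c["k1"])
    d=(np.atleast_2d(np.asarray(uv,float))-[K[0,2],K[1,2]])/K[0,0]
    s=d.copy()
    for _ in range(20): s=d/(1+k*(s**2).sum(1,keepdims=True))
    return np.c_[s,np.ones(len(s))]
def to_plane(c,uv,z):
    E=c["extrinsics"];R,t=E[:3,:3],E[:3,3];o=-R.T@t;w=rays(c,uv)@R
    return o+w*((z-o[2])/w[:,2])[:,None]
def cloud(c,x0,x1,y0,y1):
    E=c["extrinsics"];v,u=np.mgrid[y0:y1,x0:x1];uv=np.c_[u.ravel(),v.ravel()]
    z=c["z_map"][y0:y1,x0:x1].ravel();p=(rays(c,uv)*z[:,None]-E[:3,3])@E[:3,:3]
    return p[z>0],uv[z>0]
def proj(c,P):
    E=c["extrinsics"];p=np.atleast_2d(P)@E[:3,:3].T+E[:3,3];s=p[:,:2]/p[:,2:]
    K=c["camera_matrix"];return s*(1+float(c["k1"])*(s**2).sum(1,keepdims=True))*K[0,0]+[K[0,2],K[1,2]]
E
python3 - <<'E'
from h import *
t=dict(np.load("top0.npz"));s=dict(np.load("side0.npz"))
a=cv2.resize(t["frame"][172:240,220:302],None,fx=8,fy=8,interpolation=cv2.INTER_CUBIC)[:, :400+200]
b=cv2.resize(s["frame"][168:238,236:306],None,fx=8,fy=8,interpolation=cv2.INTER_CUBIC)
cv2.imwrite("pics/tz.png",np.clip(a*1.5,0,255).astype(np.uint8));cv2.imwrite("pics/sz.png",np.clip(b*1.5,0,255).astype(np.uint8))
p,uv=cloud(t,225,300,175,240)
for lo,hi in((.12,.145),(.15,.166),(.166,.18),(.18,.2)):
    m=(p[:,2]>lo)&(p[:,2]<hi);q=p[m];print(lo,hi,m.sum(),q.mean(0).round(4),q.min(0).round(3),q.max(0).round(3))
    if m.sum()>5: print(cv2.minEnclosingCircle(q[:,:2].astype(np.float32)))
m=p[:,2]>.1;print(np.histogram(p[m,2],bins=np.arange(.1,.21,.005)))
# top-of-body mask centre etc
E
```

```text
0.12 0.145 195 [0.5142 0.1567 0.1382] [0.457 0.094 0.12 ] [0.583 0.22  0.145]
((0.5208551287651062, 0.15705251693725586), 0.06425635516643524)
0.15 0.166 242 [0.5101 0.1583 0.1604] [0.456 0.101 0.15 ] [0.576 0.212 0.166]
((0.5154119729995728, 0.1536373347043991), 0.06147823855280876)
0.166 0.18 647 [0.5193 0.1562 0.1751] [0.473 0.108 0.167] [0.571 0.205 0.18 ]
((0.5206508040428162, 0.15686580538749695), 0.05022529512643814)
0.18 0.2 59 [0.5225 0.1566 0.1883] [0.487 0.108 0.18 ] [0.566 0.193 0.194]
((0.5206074714660645, 0.15607134997844696), 0.04842642694711685)
(array([ 36,  17,   2,   5,  11,  14,  20,  54,  96,  75,  18,  64, 153,
        25, 286, 343,  16,  11,  32,   0,   0]), array([0.1  , 0.105, 0.11 , 0.115, 0.12 , 0.125, 0.13 , 0.135, 0.14 ,
       0.145, 0.15 , 0.155, 0.16 , 0.165, 0.17 , 0.175, 0.18 , 0.185,
       0.19 , 0.195, 0.2  , 0.205]))
```

View pics/tz.png

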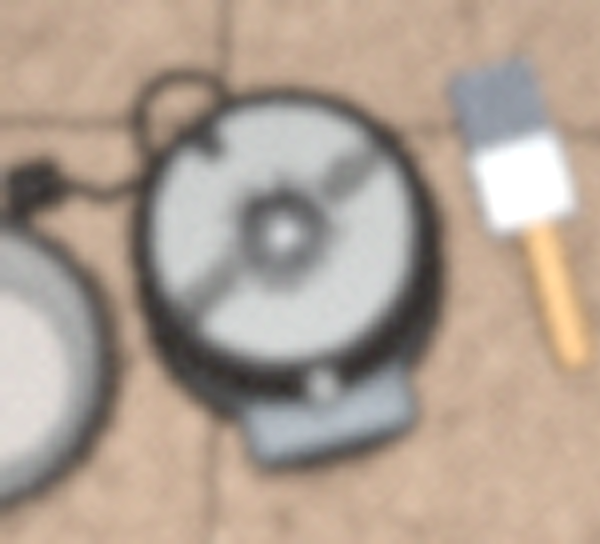

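View pics/sz.png

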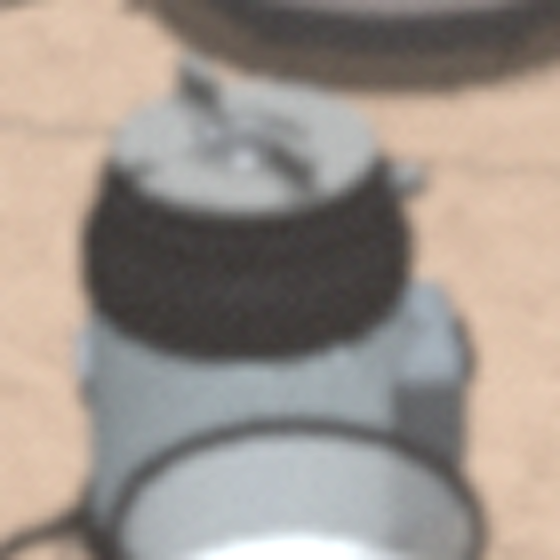

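The top crop shows the notch at crop (208,140), px ≈ (246,189.5), and the pointer at crop (322,383), px ≈ (260.3,219.9). The tabs are at crop (352,172) and (212,288), which agrees with the side crop. I'll turn these into angles.

```bash
python3 - <<'E'
from h import *
t=dict(np.load("top0.npz"));s=dict(np.load("side0.npz"))
c=np.array([.5207,.1569])
px=lambda a:[220+a[0]/8-.44,172+a[1]/8-.44]
def show(n,uv,z,cam=t):
    P=to_plane(cam,[uv],z)[0];d=P[:2]-c;print(n,P.round(4),"r",round(np.hypot(*d)*1e3,1),"ang",round(np.degrees(np.arctan2(d[1],d[0])),1))
# centre from flange top depth points fit: project & light grey mask
g=t["frame"].astype(int).sum(2)/3
m=np.zeros(g.shape,np.uint8);m[180:217,236:274]=(g[180:217,236:274]>100)
m=cv2.morphologyEx(m,cv2.MORPH_OPEN,np.ones((3,3)));cn=max(cv2.findContours(m,0,1)[0],key=cv2.contourArea)
e=cv2.fitEllipse(cv2.convexHull(cn));print(e);show("ring centre",e[0],.174)
print((t["frame"][201,240]),t["frame"][201,237])
show("notch",px((208,140)),.172);show("pointer",px((322,383)),.165)
show("tabR",px((352,172)),.191);show("tabL",px((212,288)),.191)
spx=lambda a:[236+a[0]/8-.44,168+a[1]/8-.44]
show("side tab up",spx((192,70)),.191,s);show("side tab near outer",spx((308,178)),.191,s);show("side pointer",spx((410,175)),.165,s)
# depth heights of ring / tabs
for n,uv in(("flange",(250,210)),("tabR",px((352,172))),("tabL",px((212,288))),("pointer",px((322,383)))):
    u,v=np.round(uv).astype(int);q,_=cloud(t,u-1,u+2,v-1,v+2);print(n,q.round(3)[:,2])
# height by two views: pointer & tab via triangulation
def tri(a,b):
    A=[];
    L=[]
    for cam,uv in((t,a),(s,b)):
        E=cam["extrinsics"];w=(rays(cam,[uv])@E[:3,:3])[0];w/=np.linalg.norm(w);o=-E[:3,:3].T@E[:3,3];M=np.eye(3)-np.outer(w,w);A.append(M);L.append(M@o)
    return np.linalg.solve(sum(A),sum(L)).round(4)
print("pointer tri",tri(px((322,383)),spx((408,175))));print("notchless centre tri",tri(px((281,233)),spx((245,148))))
E
```

```text
((259.2078857421875, 205.09124755859375), (17.993452072143555, 29.811683654785156), 47.84504699707031)
ring centre [0.5073 0.1442 0.174 ] r 18.5 ang -136.4
[127 128 126] [46 49 52]
notch [0.5571 0.188  0.172 ] r 47.8 ang 40.5
pointer [0.4636 0.1414 0.165 ] r 59.2 ang -164.9
tabR [0.5428 0.1314 0.191 ] r 33.8 ang -49.0
tabL [0.4971 0.1839 0.191 ] r 35.9 ang 131.2
side tab up [0.5463 0.1388 0.191 ] r 31.4 ang -35.3
side tab near outer [0.4864 0.2145 0.191 ] r 67.0 ang 120.8
side pointer [0.459 0.158 0.165] r 61.8 ang 179.0
flange [0.18  0.176 0.179 0.175 0.175 0.177 0.179 0.175 0.175]
tabR [0.19  0.188 0.194 0.189 0.19  0.193 0.192 0.192 0.176]
tabL [0.19  0.193 0.191 0.194 0.191 0.193 0.191 0.19  0.182]
pointer [0.163 0.163 0.161 0.164 0.158 0.162 0.161 0.162]
pointer tri [0.4633 0.1414 0.1558]
notchless centre tri [0.5214 0.1586 0.1703]
```

Measured, with angles in world axes, counter-clockwise from above:

| Item | Value |
|---|---|
| Axis | (0.521, 0.157) |
| Flange top | z ≈ 0.175 |
| Tabs | -49.5° / 130.5°, top ≈ 0.191 |
| Notch | 40.5° |
| Pin | -165° |

The ring therefore has to turn about +154.5°. I'll centre the gripper over the axis, fingers about 60 mm apart, and turn both tabs as a couple.

```bash
python3 -m jog '[{"offset":[0,0,-35],"delta_rot":[0,0,0]},{"offset":[0,0,-35],"delta_rot":[0,0,0]},{"offset":[0,0,-35],"delta_rot":[0,0,0]},{"offset":[0,0,-35],"delta_rot":[0,0,0]},{"offset":[20,-23,0],"delta_rot":[0,0,0]},{"offset":[20,-23,0],"delta_rot":[0,0,0]},{"offset":[20,-23,0],"delta_rot":[0,0,0]},{"offset":[20,-23,0],"delta_rot":[0,0,0]},{"offset":[20,-23,0],"delta_rot":[0,0,0]},{"offset":[20,-23,0],"delta_rot":[0,0,0]},{"offset":[20,-23,0],"delta_rot":[0,0,0]},{"offset":[20,-23,0],"delta_rot":[0,0,0]}]' 0.65; python3 -c "
from cell import ctrl;s=ctrl.observe();print(s['qpos'].round(2),s['ee_pos'],s['ee_rot'])"
```

```text
time_s: 1.1
ee_pos: [0.3117, -0.38, 0.3663]
ee_rot: [-3.092, -0.553, 0.001]
contact_force: [0.7, -0.7, 0.1]
gripper_width: 0.0599
gripper_force: 0.0
[ 1.36  0.1  -0.57  1.74  0.06  1.32 -0.44] [ 0.31168778 -0.37996843  0.366339  ] [-3.09205145e+00 -5.52784732e-01  7.01165398e-04]
```

```bash
python3 -m jog '[{"offset":[21,-24,0],"delta_rot":[0,0,0]},{"offset":[21,-24,0],"delta_rot":[0,0,0]},{"offset":[21,-24,0],"delta_rot":[0,0,0]},{"offset":[21,-24,0],"delta_rot":[0,0,0]},{"offset":[21,-24,0],"delta_rot":[0,0,0]},{"offset":[21,-24,0],"delta_rot":[0,0,0]},{"offset":[21,-24,0],"delta_rot":[0,0,0]},{"offset":[21,-24,0],"delta_rot":[0,0,0]},{"offset":[21,-24,0],"delta_rot":[0,0,0]},{"offset":[21,-24,0],"delta_rot":[0,0,0]},{"offset":[21,-24,0],"delta_rot":[0,0,0]},{"offset":[21,-24,0],"delta_rot":[0,0,0]},{"offset":[21,-24,0],"delta_rot":[0,0,0]},{"offset":[21,-24,0],"delta_rot":[0,0,0]},{"offset":[21,-24,0],"delta_rot":[0,0,0]},{"offset":[21,-24,0],"delta_rot":[0,0,0]},{"offset":[21,-24,0],"delta_rot":[0,0,0]},{"offset":[21,-24,0],"delta_rot":[0,0,0]}]'; cat > st.py <<'E'
from cell import ctrl
import numpy as np
from scipy.spatial.transform import Rotation as Ro
s=ctrl.observe();R=Ro.from_rotvec(s['ee_rot']).as_matrix();y=R[:,1];c=np.array([.5207,.1569])
d=np.r_[c,0]-s['ee_pos']
print('t',s['time_s'],'q',s['qpos'].round(2),'pos',s['ee_pos'].round(4),'yang',round(np.degrees(np.arctan2(y[1],y[0])),1),'tilt',R[:2,2].round(3))
print('to axis, tool x,y mm',(R.T@np.r_[d[:2],0]*1e3).round(1),'F',s['contact_force'].round(1),'M',s['moment'].round(2),'w',s['gripper_width'].round(4))
E
python3 st.py
```

```text
time_s: 2.6
ee_pos: [0.5167, 0.1556, 0.3662]
ee_rot: [3.093, 0.552, -0.001]
contact_force: [0.0, -0.5, 1.2]
gripper_width: 0.0597
gripper_force: 0.0
t 2.6 q [ 0.53  0.32 -1.09  1.63  0.29  1.37 -1.81] pos [0.5167 0.1556 0.3662] yang -69.8 tilt [-0.001 -0.   ]Traceback (most recent call last):
  File "st.py", line 7, in <module>
    print('to axis, tool x,y mm',(R.T@np.r_[d[:2],0]*1e3).round(1),'F',s['contact_force'].round(1),'M',s['moment'].round(2),'w',s['gripper_width'].round(4))
                                                                                                                                ^^^^^^^^^^^^^^^^^^^^^^^^
AttributeError: 'float' object has no attribute 'round'
```

```bash
sed -i "s/s\['gripper_width'\].round(4)/round(s['gripper_width'],4)/" st.py; python3 -m jog '[{"offset":[4.2,0.2,0],"delta_rot":[0,0,0.12]},{"offset":[0,0,-0],"delta_rot":[0,0,0.12]},{"offset":[0,0,0],"delta_rot":[0,0,0.12]},{"offset":[0,0,30],"delta_rot":[0,0,0]},{"offset":[0,0,30],"delta_rot":[0,0,0]},{"offset":[0,0,30],"delta_rot":[0,0,0]},{"offset":[0,0,30],"delta_rot":[0,0,0]},{"offset":[0,0,25],"delta_rot":[0,0,0]},{"offset":[0,0,10],"delta_rot":[0,0,0]},{"offset":[0,0,0],"delta_rot":[0,0,0]}]'; python3 st.py; python3 - <<'E'
from h import *
from cell import ctrl
im=[]
for n,(x,y) in(("side",(226,150)),("top",(216,162))):
    f=ctrl.capture(n)["frame"][y:y+80,x:x+80];im.append(cv2.resize(f,None,fx=5,fy=5,interpolation=cv2.INTER_CUBIC))
cv2.imwrite("pics/c1.png",np.clip(np.hstack(im)*1.5,0,255).astype(np.uint8))
E
```

```text
time_s: 3.43
ee_pos: [0.5186, 0.1549, 0.2092]
ee_rot: [3.141, -0.009, -0.008]
contact_force: [-0.4, 0.2, -0.1]
gripper_width: 0.0598
gripper_force: 0.0
t 3.4333 q [ 0.39  0.45 -0.93  1.83  0.4   1.08 -2.26] pos [0.5186 0.1549 0.2092] yang -90.3 tilt [-0.005 -0.001]
to axis, tool x,y mm [ 2.1 -2.  -0. ] F [-0.4  0.2 -0.1] M [-0.01  0.05  0.  ] w 0.0598
```

View pics/c1.png

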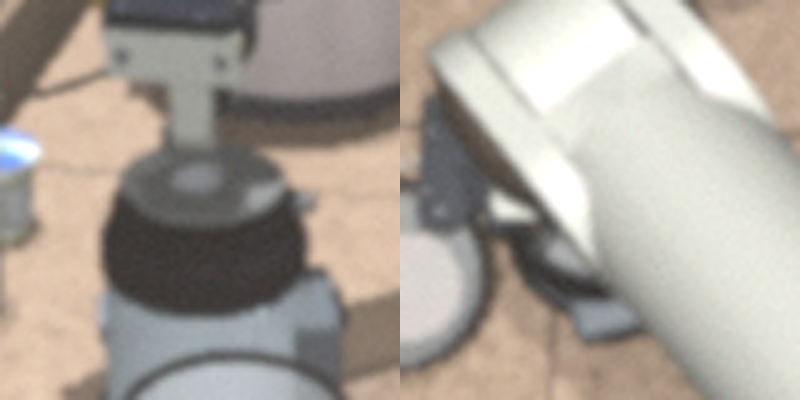

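Side view: the fingers are just above the ring at crop (195,140). The top view is blocked by the arm, so I'll correct by the measured 2 mm and go down between the tabs.

```bash
python3 -m jog '[{"offset":[2,-2,5],"delta_rot":[0,0,0]},{"offset":[0,0,8],"delta_rot":[0,0,0]},{"offset":[0,0,8],"delta_rot":[0,0,0]},{"offset":[0,0,6],"delta_rot":[0,0,0]},{"offset":[0,0,0],"delta_rot":[0,0,0]},{"offset":[0,0,0],"delta_rot":[0,0,0]}]'; python3 st.py
```

```text
time_s: 4.03
ee_pos: [0.5221, 0.1576, 0.1843]
ee_rot: [3.141, -0.01, -0.002]
contact_force: [-0.6, 0.1, 0.4]
gripper_width: 0.0596
gripper_force: 0.0
t 4.0333 q [ 0.37  0.48 -0.91  1.85  0.44  1.03 -2.29] pos [0.5221 0.1576 0.1843] yang -90.4 tilt [-0.001 -0.   ]
to axis, tool x,y mm [-1.4  0.7  0. ] F [-0.6  0.1  0.4] M [ 0.01 -0.01  0.02] w 0.0596
```

```bash
python3 -m jog '[{"offset":[-1,0.5,2.5],"delta_rot":[0,0,-0.07]},{"offset":[0,0,0],"delta_rot":[0,0,-0.07]},{"offset":[0,0,0],"delta_rot":[0,0,-0.07]},{"offset":[0,0,0],"delta_rot":[0,0,-0.07]},{"offset":[0,0,0],"delta_rot":[0,0,-0.07]},{"offset":[0,0,0],"delta_rot":[0,0,-0.07]},{"offset":[0,0,0],"delta_rot":[0,0,-0.07]},{"offset":[0,0,0],"delta_rot":[0,0,-0.07]},{"offset":[0,0,0],"delta_rot":[0,0,-0.07]},{"offset":[0,0,0],"delta_rot":[0,0,-0.07]}]'; python3 st.py
```

```text
time_s: 4.87
ee_pos: [0.522, 0.1575, 0.1827]
ee_rot: [-2.953, -1.073, -0.002]
contact_force: [0.3, 1.3, 0.5]
gripper_width: 0.0601
gripper_force: 1.0
t 4.8667 q [ 0.47  0.56 -1.07  1.85  0.55  1.07 -1.69] pos [0.522  0.1575 0.1827] yang -50.1 tilt [0.001 0.001]
to axis, tool x,y mm [-1.4 -0.3 -0. ] F [0.3 1.3 0.5] M [ 0.14 -0.13 -0.06] w 0.0601
```

```bash
python3 -m jog '[{"offset":[-1,0,0],"delta_rot":[0,0,-0.09]},{"offset":[0,0,0],"delta_rot":[0,0,-0.09]},{"offset":[0,0,0],"delta_rot":[0,0,-0.09]},{"offset":[0,0,0],"delta_rot":[0,0,-0.09]},{"offset":[0,0,0],"delta_rot":[0,0,-0.09]},{"offset":[0,0,0],"delta_rot":[0,0,-0.09]},{"offset":[0,0,0],"delta_rot":[0,0,-0.09]},{"offset":[0,0,0],"delta_rot":[0,0,-0.09]},{"offset":[0,0,0],"delta_rot":[0,0,-0.09]},{"offset":[0,0,0],"delta_rot":[0,0,-0.09]},{"offset":[0,0,0],"delta_rot":[0,0,-0.09]},{"offset":[0,0,0],"delta_rot":[0,0,-0.09]},{"offset":[0,0,0],"delta_rot":[0,0,-0.09]},{"offset":[0,0,0],"delta_rot":[0,0,-0.09]},{"offset":[0,0,0],"delta_rot":[0,0,-0.09]},{"offset":[0,0,0],"delta_rot":[0,0,-0.09]},{"offset":[0,0,0],"delta_rot":[0,0,-0.09]},{"offset":[0,0,0],"delta_rot":[0,0,-0.09]}]'; python3 st.py; python3 - <<'E'
from h import *
from cell import ctrl
im=[]
for n,(x,y) in(("side",(226,150)),("top",(216,162))):
    f=ctrl.capture(n)["frame"][y:y+80,x:x+80];im.append(cv2.resize(f,None,fx=5,fy=5,interpolation=cv2.INTER_CUBIC))
cv2.imwrite("pics/c2.png",np.clip(np.hstack(im)*1.5,0,255).astype(np.uint8))
E
```

```text
time_s: 6.37
ee_pos: [0.5217, 0.1571, 0.1829]
ee_rot: [1.258, 2.878, 0.003]
contact_force: [1.1, 1.2, 0.7]
gripper_width: 0.0592
gripper_force: 1.1
t 6.3667 q [ 0.62  0.8  -1.4   1.84  0.84  1.26 -0.29] pos [0.5217 0.1571 0.1829] yang 42.8 tilt [0.002 0.001]
to axis, tool x,y mm [ 0.6 -0.8 -0. ] F [1.1 1.2 0.7] M [ 0.21 -0.4  -0.07] w 0.0592
```

View pics/c2.png

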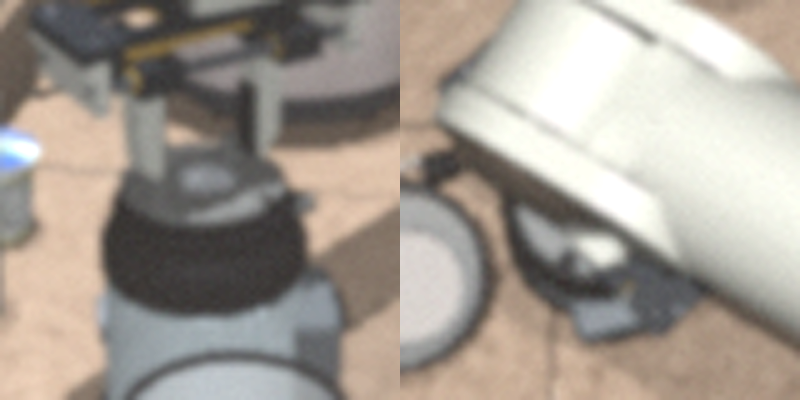

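Both tabs are moving: the side crop shows the fingers at (150,150) and (262,140), clear of the pointer at (305,203). Joint 3 is nearing its limit, so I'll carry on in smaller steps.

```bash
python3 -m jog '[{"offset":[0.5,-0.5,0],"delta_rot":[0,0,-0.07]},{"offset":[0,0,0],"delta_rot":[0,0,-0.07]},{"offset":[0,0,0],"delta_rot":[0,0,-0.07]},{"offset":[0,0,0],"delta_rot":[0,0,-0.07]}]'; python3 st.py
```

```text
time_s: 6.8
ee_pos: [0.521, 0.1566, 0.1826]
ee_rot: [0.85, 3.023, 0.001]
contact_force: [2.0, 1.2, -0.9]
gripper_width: 0.0596
gripper_force: 1.1
t 6.8 q [ 0.63  0.84 -1.44  1.85  0.88  1.29 -0.04] pos [0.521  0.1566 0.1826] yang 58.6 tilt [0.002 0.   ]
to axis, tool x,y mm [ 0.4  0.1 -0. ] F [ 2.   1.2 -0.9] M [ 0.2  -0.69 -0.06] w 0.0596
```

```bash
python3 -m jog '[{"offset":[0,0,0],"delta_rot":[0,0,-0.07]},{"offset":[0,0,0],"delta_rot":[0,0,-0.07]},{"offset":[0,0,0],"delta_rot":[0,0,-0.07]},{"offset":[0,0,0],"delta_rot":[0,0,-0.05]},{"offset":[0,0,0],"delta_rot":[0,0,0]}]'; python3 st.py; python3 - <<'E'
from h import *
from cell import ctrl
im=[]
for n,(x,y) in(("side",(226,150)),("top",(216,162))):
    c=ctrl.capture(n);np.savez(n+"1.npz",**c);f=c["frame"][y:y+80,x:x+80];im.append(cv2.resize(f,None,fx=5,fy=5,interpolation=cv2.INTER_CUBIC))
cv2.imwrite("pics/c3.png",np.clip(np.hstack(im)*1.8,0,255).astype(np.uint8))
E
```

```text
time_s: 7.22
ee_pos: [0.5207, 0.1566, 0.1825]
ee_rot: [0.453, 3.108, 0.001]
contact_force: [1.2, -0.5, 1.3]
gripper_width: 0.06
gripper_force: 0.7
t 7.2167 q [ 0.64  0.87 -1.47  1.85  0.9   1.32  0.2 ] pos [0.5207 0.1566 0.1825] yang 73.4 tilt [0.001 0.   ]
to axis, tool x,y mm [0.1 0.3 0. ] F [ 1.2 -0.5  1.3] M [ 0.16 -0.43 -0.12] w 0.06
```

View pics/c3.png

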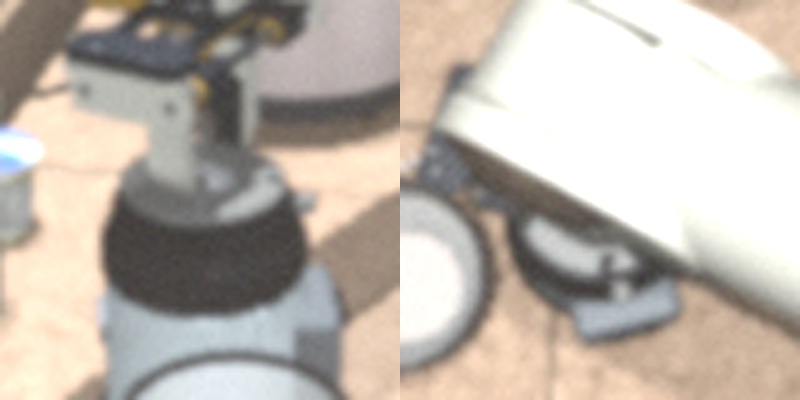

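Top view: the notch has come into view at crop (612,261), just inside the pointer at (620,289). I'll measure the angle left to go.

```bash
python3 - <<'E'
from h import *
t=dict(np.load("top1.npz"));c=np.array([.5207,.1569])
f=lambda a:[216+(a[0]-400)/5-.4,162+a[1]/5-.4]
for n,a,z in(("notch",(612,261),.171),("pointer",(621,289),.165)):
    d=to_plane(t,[f(a)],z)[0][:2]-c;print(n,np.hypot(*d).round(4),np.degrees(np.arctan2(d[1],d[0])).round(1))
g=t["frame"].astype(int).mean(2)
print(g[208:224,250:268].astype(int))
# angular brightness profile on the flange top (r 42..48) and on pointer (r 58..66)
A=np.arange(-185,-139,2)
for r,z in((44,.174),(47,.174),(60,.163),(63,.163)):
    P=np.c_[c[0]+r/1e3*np.cos(np.radians(A)),c[1]+r/1e3*np.sin(np.radians(A)),np.full(len(A),z)]
    uv=proj(t,P).astype(np.float32);print(r,dict(zip(A.tolist(),cv2.remap(g.astype(np.float32),uv[:,0],uv[:,1],1).ravel().astype(int).tolist())))
E
```

```text
notch 0.0413 -166.7
pointer 0.0591 -164.9
[[ 61  55  55  56  59  62  58  57  61  62  65  71  82 101 122 138 149 155]
 [ 81  72  65  58  59  61  58  57  60  59  60  60  64  72  86 103 125 137]
 [100  90  79  72  66  65  66  63  63  66  64  60  58  60  66  73  92 110]
 [111 108 102  94  88  85  83  83  83  83  77  63  54  53  54  60  67  79]
 [116 115 112 109 108 100  91  85  87  94  95  82  62  52  48  52  56  63]
 [115 117 116 115 111 101  83  68  79  99 105  98  81  59  50  45  45  50]
 [111 114 115 116 112  99  73  63  79 100 109 107  88  67  50  42  38  42]
 [ 97 101 108 109 108  92  69  64  80  95  95  89  75  61  48  43  38  36]
 [ 74  81  89  93  93  80  63  56  65  71  70  64  57  47  40  38  37  41]
 [ 53  62  64  64  65  60  54  49  55  62  62  53  45  39  35  40  39  49]
 [ 41  42  45  50  47  47  44  51  65  75  77  67  49  39  36  46  52  63]
 [ 36  37  35  36  37  38  38  44  67  89  95  82  61  48  55  63  72  82]
 [ 42  38  39  38  39  35  38  48  71  90 102  90  75  68  75  83  90  91]
 [ 52  49  52  51  50  50  48  56  71  91 100  92  85  85  91  98  98  98]
 [ 63  7
[... 385 characters left out ...]
 {-185: 96, -183: 94, -181: 87, -179: 80, -177: 70, -175: 63, -173: 59, -171: 61, -169: 67, -167: 75, -165: 83, -163: 88, -161: 92, -159: 94, -157: 94, -155: 92, -153: 87, -151: 81, -149: 72, -147: 61, -145: 54, -143: 50, -141: 48}
60 {-185: 41, -183: 41, -181: 40, -179: 40, -177: 40, -175: 45, -173: 53, -171: 67, -169: 81, -167: 92, -165: 98, -163: 93, -161: 82, -159: 68, -157: 55, -155: 45, -153: 43, -151: 40, -149: 43, -147: 43, -145: 40, -143: 42, -141: 43}
63 {-185: 55, -183: 56, -181: 56, -179: 57, -177: 55, -175: 57, -173: 63, -171: 72, -169: 84, -167: 94, -165: 100, -163: 93, -161: 85, -159: 75, -157: 66, -155: 61, -153: 60, -151: 59, -149: 58, -147: 56, -145: 55, -143: 55, -141: 53}
```

The notch is centred at about -172° and the pointer at -165°, so about 7° remains.

```bash
python3 -m jog '[{"offset":[0,0,0],"delta_rot":[0,0,-0.06]},{"offset":[0,0,0],"delta_rot":[0,0,-0.05]},{"offset":[0,0,0],"delta_rot":[0,0,0]},{"offset":[0,0,0],"delta_rot":[0,0,0]}]'; python3 st.py; cat > notch.py <<'E'
from h import *
from cell import ctrl
c=np.array([.5207,.1569]);t=ctrl.capture("top");t2=[t]+[ctrl.capture("top") for _ in range(3)]
g=np.mean([x["frame"].astype(np.float32).mean(2) for x in t2],0).astype(np.float32)
A=np.arange(-191,-139,2)
for r,z in((43,.174),(46,.174),(48,.174),(61,.163)):
    P=np.c_[c[0]+r/1e3*np.cos(np.radians(A)),c[1]+r/1e3*np.sin(np.radians(A)),np.full(len(A),z)]
    uv=proj(t,P).astype(np.float32);print(r,dict(zip(A.tolist(),cv2.remap(g,uv[:,0],uv[:,1],1).ravel().astype(int).tolist())))
f=cv2.resize(g[192:232,236:286],None,fx=12,fy=12,interpolation=cv2.INTER_CUBIC);cv2.imwrite("pics/n.png",np.clip(f*1.8,0,255).astype(np.uint8))
E
python3 notch.py
```

```text
time_s: 7.65
ee_pos: [0.5202, 0.1565, 0.1823]
ee_rot: [0.284, 3.128, -0.0]
contact_force: [2.1, 0.4, -0.1]
gripper_width: 0.0597
gripper_force: 0.7
t 7.65 q [ 0.64  0.88 -1.48  1.85  0.91  1.33  0.3 ] pos [0.5202 0.1565 0.1823] yang 79.6 tilt [ 0. -0.]
to axis, tool x,y mm [-0.4  0.5  0. ] F [ 2.1  0.4 -0.1] M [-0.01 -0.53 -0.  ] w 0.0597
43 {-191: 113, -189: 113, -187: 113, -185: 113, -183: 113, -181: 113, -179: 112, -177: 110, -175: 107, -173: 102, -171: 95, -169: 89, -167: 81, -165: 78, -163: 74, -161: 74, -159: 74, -157: 78, -155: 84, -153: 88, -151: 89, -149: 85, -147: 77, -145: 69, -143: 61, -141: 58}
46 {-191: 104, -189: 104, -187: 104, -185: 103, -183: 103, -181: 103, -179: 102, -177: 100, -175: 97, -173: 93, -171: 88, -169: 83, -167: 80, -165: 78, -163: 75, -161: 71, -159: 70, -157: 74, -155: 79, -153: 85, -151: 86, -149: 82, -147: 76, -145: 68, -143: 59, -141: 54}
48 {-191: 91, -189: 92, -187: 93, -185: 91, -183: 91, -181: 90, -179: 89, -177: 88, -175: 86, -173: 82, -171: 79, -169: 75, -167: 72, -165: 70, -163: 67, -161: 64, -159: 64, -157: 66, -155: 70, -153: 75, -151: 76, -149: 76, -147: 70, -145: 62, -143: 55, -141: 51}
61 {-191: 40, -189: 43, -187: 44, -185: 44, -183: 44, -181: 45, -179: 44, -177: 44, -175: 48, -173: 55, -171: 68, -169: 82, -167: 93, -165: 100, -163: 95, -161: 85, -159: 69, -157: 59, -155: 51, -153: 49, -151: 48, -149: 46, -147: 46, -145: 45, -143: 45, -141: 44}
```

View pics/n.png

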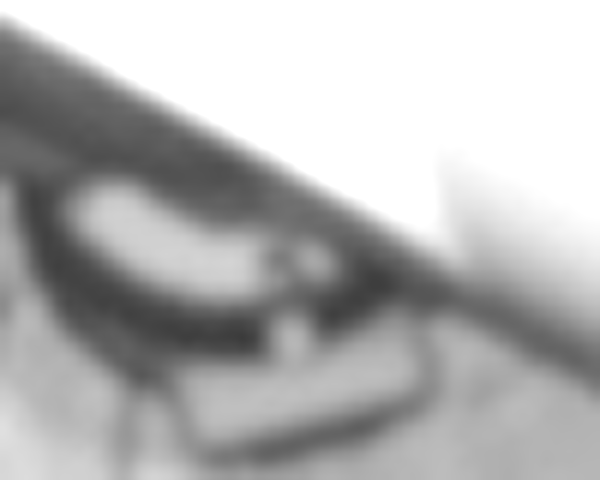

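The notch now spans about -171° to -156° with the pin's grey inside it, centred within about 1.5° of the pointer at -165°. I'll back the fingers off slightly and press in small steps, watching the force.

```bash
python3 -m jog '[{"offset":[-0.4,0.5,3],"delta_rot":[0,0,0.04]},{"offset":[0,0,3],"delta_rot":[0,0,0]},{"offset":[0,0,1.5],"delta_rot":[0,0,0]},{"offset":[0,0,0.5],"delta_rot":[0,0,0]},{"offset":[0,0,0],"delta_rot":[0,0,0]}]'; python3 st.py
```

```text
time_s: 8.27
ee_pos: [0.5201, 0.1572, 0.1742]
ee_rot: [-0.34, -3.123, 0.0]
contact_force: [-0.2, -0.3, -0.3]
gripper_width: 0.0596
gripper_force: 0.1
t 8.2667 q [ 0.63  0.88 -1.46  1.85  0.92  1.31  0.26] pos [0.5201 0.1572 0.1742] yang 77.6 tilt [-0.001 -0.   ]
to axis, tool x,y mm [-0.7 -0.1 -0. ] F [-0.2 -0.3 -0.3] M [ 0.09 -0.11 -0.04] w 0.0596
```

```bash
python3 -m jog '[{"offset":[0,0,1],"delta_rot":[0,0,0]},{"offset":[0,0,0.5],"delta_rot":[0,0,0]},{"offset":[0,0,0],"delta_rot":[0,0,0]}]'; python3 st.py
```

```text
time_s: 8.52
ee_pos: [0.5202, 0.1572, 0.1729]
ee_rot: [-0.341, -3.123, 0.0]
contact_force: [-2.2, -1.1, 4.0]
gripper_width: 0.0597
gripper_force: 2.3
t 8.5167 q [ 0.63  0.88 -1.46  1.85  0.92  1.31  0.26] pos [0.5202 0.1572 0.1729] yang 77.5 tilt [-0. -0.]
to axis, tool x,y mm [-0.5 -0.2 -0. ] F [-2.2 -1.1  4. ] M [-0.19  0.44 -0.05] w 0.0597
```

Contact is made at 0.173 with 4 N. I'll press further in small steps.

```bash
python3 -m jog '[{"offset":[0,0,0.7],"delta_rot":[0,0,0]},{"offset":[0,0,0.7],"delta_rot":[0,0,0]},{"offset":[0,0,0],"delta_rot":[0,0,0]}]'; python3 st.py
```

```text
time_s: 8.77
ee_pos: [0.5202, 0.1572, 0.1714]
ee_rot: [-0.341, -3.123, 0.0]
contact_force: [-2.5, -0.8, 4.2]
gripper_width: 0.0597
gripper_force: 2.1
t 8.7667 q [ 0.63  0.88 -1.46  1.86  0.92  1.31  0.26] pos [0.5202 0.1572 0.1714] yang 77.5 tilt [-0. -0.]
to axis, tool x,y mm [-0.5 -0.2 -0. ] F [-2.5 -0.8  4.2] M [-0.14  0.38  0.02] w 0.0597
```

It's sinking at a constant force of about 5 N, so the pin is in the notch.

```bash
python3 -m jog '[{"offset":[0,0,0.8],"delta_rot":[0,0,0]},{"offset":[0,0,0.8],"delta_rot":[0,0,0]},{"offset":[0,0,0.8],"delta_rot":[0,0,0]},{"offset":[0,0,0.8],"delta_rot":[0,0,0]},{"offset":[0,0,0],"delta_rot":[0,0,0]}]'; python3 st.py
```

```text
time_s: 9.18
ee_pos: [0.5202, 0.1572, 0.1681]
ee_rot: [-0.341, -3.123, 0.0]
contact_force: [-2.0, -1.1, 4.3]
gripper_width: 0.0598
gripper_force: 1.9
t 9.1833 q [ 0.63  0.89 -1.45  1.86  0.92  1.3   0.25] pos [0.5202 0.1572 0.1681] yang 77.5 tilt [-0. -0.]
to axis, tool x,y mm [-0.5 -0.2 -0. ] F [-2.  -1.1  4.3] M [-0.09  0.42 -0.04] w 0.0598
```

```bash
python3 -m jog '[{"offset":[0,0,0.7],"delta_rot":[0,0,0]},{"offset":[0,0,0.7],"delta_rot":[0,0,0]},{"offset":[0,0,0.5],"delta_rot":[0,0,0]},{"offset":[0,0,0],"delta_rot":[0,0,0]}]'; python3 st.py
```

```text
time_s: 9.52
ee_pos: [0.5202, 0.1572, 0.1663]
ee_rot: [-0.341, -3.123, 0.0]
contact_force: [-3.6, -1.0, 4.5]
gripper_width: 0.0598
gripper_force: 2.6
t 9.5167 q [ 0.62  0.89 -1.45  1.86  0.93  1.3   0.25] pos [0.5202 0.1572 0.1663] yang 77.5 tilt [-0. -0.]
to axis, tool x,y mm [-0.5 -0.2 -0. ] F [-3.6 -1.   4.5] M [-0.16  0.57  0.03] w 0.0598
```

Not at the hard stop yet, so I'll continue gently.

```bash
python3 -m jog '[{"offset":[0,0,0.4],"delta_rot":[0,0,0]},{"offset":[0,0,0.4],"delta_rot":[0,0,0]},{"offset":[0,0,0],"delta_rot":[0,0,0]}]'; python3 st.py
```

```text
time_s: 9.77
ee_pos: [0.5203, 0.1572, 0.1662]
ee_rot: [0.341, 3.123, -0.001]
contact_force: [-4.9, -1.9, 10.0]
gripper_width: 0.0593
gripper_force: 5.3
t 9.7667 q [ 0.62  0.89 -1.45  1.86  0.93  1.3   0.25] pos [0.5203 0.1572 0.1662] yang 77.5 tilt [-0. -0.]
to axis, tool x,y mm [-0.5 -0.2  0. ] F [-4.9 -1.9 10. ] M [-0.52  0.94 -0.01] w 0.0593
```

```bash
python3 -m jog '[{"offset":[0,0,0.3],"delta_rot":[0,0,0]},{"offset":[0,0,0],"delta_rot":[0,0,0]}]'; python3 st.py
```

```text
time_s: 9.93
ee_pos: [0.5203, 0.1572, 0.1662]
ee_rot: [0.341, 3.123, -0.001]
contact_force: [-6.2, -4.4, 13.1]
gripper_width: 0.0596
gripper_force: 6.3
t 9.9333 q [ 0.62  0.89 -1.45  1.86  0.93  1.3   0.25] pos [0.5203 0.1572 0.1662] yang 77.5 tilt [ 0.    -0.001]
to axis, tool x,y mm [-0.5 -0.2  0. ] F [-6.2 -4.4 13.1] M [-0.6   1.01 -0.01] w 0.0596
```

The force climbs at 0.1662, which is the flange-top height when home, so this is the hard stop. I'll lift straight off, move aside and look.

```bash
python3 -m jog '[{"offset":[0,0,-2],"delta_rot":[0,0,0]},{"offset":[0,0,-2],"delta_rot":[0,0,0.03]},{"offset":[0,0,-6],"delta_rot":[0,0,0]},{"offset":[0,0,-15],"delta_rot":[0,0,0]},{"offset":[0,0,-30],"delta_rot":[0,0,0]},{"offset":[0,0,-35],"delta_rot":[0,0,0]},{"offset":[0,0,-35],"delta_rot":[0,0,0]},{"offset":[0,0,-35],"delta_rot":[0,0,0]},{"offset":[0,-38,0],"delta_rot":[0,0,0.08]},{"offset":[0,-38,0],"delta_rot":[0,0,0.08]},{"offset":[0,-38,0],"delta_rot":[0,0,0.08]},{"offset":[0,-38,0],"delta_rot":[0,0,0]},{"offset":[0,-38,0],"delta_rot":[0,0,0]},{"offset":[0,-38,0],"delta_rot":[0,0,0]},{"offset":[0,-38,0],"delta_rot":[0,0,0]},{"offset":[0,0,0],"delta_rot":[0,0,0]}]'; python3 st.py; python3 - <<'E'
from h import *
from cell import ctrl
im=[]
for n,(x,y) in(("side",(226,150)),("top",(216,162))):
    c=ctrl.capture(n);np.savez(n+"2.npz",**c);f=c["frame"][y:y+80,x:x+80];im.append(cv2.resize(f,None,fx=5,fy=5,interpolation=cv2.INTER_CUBIC))
cv2.imwrite("pics/c4.png",np.clip(np.hstack(im)*1.6,0,255).astype(np.uint8))
p,_=cloud(c,225,300,175,240);d=np.hypot(p[:,0]-.5207,p[:,1]-.1569)
q=p[(d>.025)&(d<.046)];print("flange z now",np.median(q[:,2]))
t=dict(np.load("top0.npz"));p,_=cloud(t,225,300,175,240);d=np.hypot(p[:,0]-.5207,p[:,1]-.1569);print("before",np.median(p[(d>.025)&(d<.046)][:,2]))
E
```

```text
time_s: 11.27
ee_pos: [0.4208, -0.0673, 0.3272]
ee_rot: [-0.768, -3.042, 0.02]
contact_force: [-0.6, 0.2, -0.4]
gripper_width: 0.0597
gripper_force: 0.0
t 11.2667 q [ 1.62  0.01 -1.51  1.92  0.02  1.23  1.18] pos [ 0.4208 -0.0673  0.3272] yang 61.7 tilt [-0.007 -0.011]
to axis, tool x,y mm [ 18.4 244.7  -3.2] F [-0.6  0.2 -0.4] M [ 0.07 -0.14 -0.01] w 0.0597
flange z now 0.167720022462447
before 0.17567198530378894
```

View pics/c4.png

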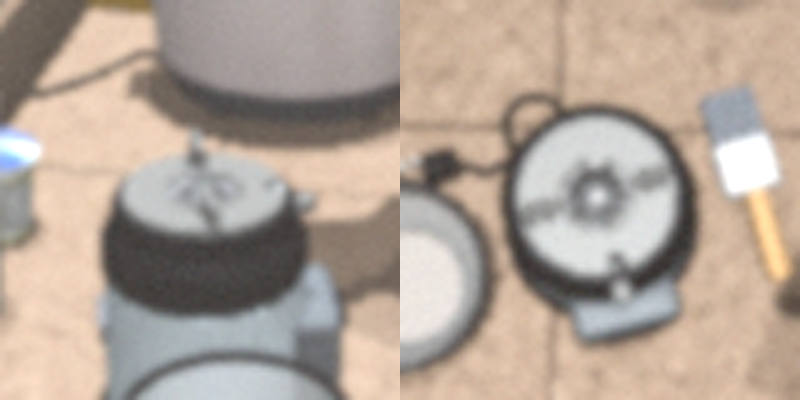

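The flange is 8.0 mm lower (0.1757 → 0.1677). The notch at crop (617,262) is in line with the pointer at (622,288), the tabs lie square to it, and the arm is clear of everything. I'm handing the job in.

```bash
python3 -m jog '[{"offset":[0,0,0],"delta_rot":[0,0,0]},{"offset":[0,0,0],"delta_rot":[0,0,0]}]' && python3 -c "
from cell import ctrl;print(ctrl.job_done())"
```

```text
time_s: 11.53
ee_pos: [0.4235, -0.0588, 0.3274]
ee_rot: [-0.748, -3.046, -0.004]
contact_force: [-0.0, -0.1, -0.5]
gripper_width: 0.0599
gripper_force: 0.0
the job is handed in; nothing more can be done
None
```

The burr ring is turned onto the locating pin and pressed fully home: the flange sits 8.0 mm lower and stopped hard at no more than about 15 N. The arm is clear and the job was handed in at 11.5 s; no verdict came back.

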